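# Fit a new brake pad into the clipped slots of a mobility scooter's brake bracket

### The arm

A 6-joint arm with a two-finger parallel gripper is mounted at the origin on the work surface. World frame = base frame: x ahead of the robot, y to its left, z up, the work surface at z = 0. Lengths are in m, angles in rad, forces in N, time in s.
With the tool pointing down it reaches from about 0.375 to 0.9 m from the base axis. Payload 3.1 kg.
Tool frame: the origin (TCP) lies on the centre line of the jaws, within the pads' length; the fingertips stand 22 mm ahead of it and the grasp point (between the pads) lies 3 mm ahead of it; z points along the fingers, x is the direction in which the jaws open and shut, and the axes are right-handed (so a half turn about z gives the same grasp; the last joint's range is limited). The gripper opens to 87 mm and grips with 3 to 60 N. Pads are 19 mm wide; open, the fingers measure 117 mm over their backs; the gripper's body (75 mm by 190 mm) begins 51 mm behind the grasp point.
Start: joints at [-1.46, 0.527, 1.433, -0, 1.181, -0.178], TCP at [0.179, -0.599, 0.245] pointing down, gripper open.
Joint ranges: [-3.08, 3.08], [-0.75, 2.2], [0.22, 2.44], [-1.43, 4.57], [0, 2.65], [-2.85, 2.85]. Speed limits (rad/s): [2.79, 2.79, 3.14, 3.14, 3.14, 3.14].

### API

Orientations are given as a unit quaternion [x, y, z, w].
In Python, from rig import robot, camera, order gives the robot as it stands.
- The arm moves only by the shell command python3 -m pendant 'ROWS' [OPENING] [FORCE]. ROWS is JSON, a list of rows, each a list of 2 entries, a list of its own where there are three numbers: the shift along the tool's x, y, z in mm, then the turn about the tool's z in degrees. A call has 1 to 8 rows; each row shifts and turns the commanded pose from where the row before left it, along the tool's axes as they then stand; what a row does not reach is not made up. A row lasts 1/8 s, in which the tool goes at most 62.5 mm and 10.7 degrees, less where a joint would pass 70% of its speed; a pose out of reach is approached as far as the arm can. A call with a gripper value outside its range is refused whole. OPENING is the finger opening in mm, from 0 to 87, set as the call begins (- or left out, the last holds). The fingers move at their own pace and stop on an object; FORCE is the grip in N (left out, the last holds). Time passes only in rows, so rows that do not move let the fingers close. It gives the time, the measured TCP pose, the force and the opening at its end, in the units of the state.
- robot.get_obs(): the state, without advancing time (a new reading comes with each control period).
- camera(name): name is "scene" or "top"; returns a dict with "pixels" (400x640x3 uint8, blue, green, red), "mtx" (3x3 intrinsics, pixels), "R" (3x3) and "t" (3): a world point X has camera coordinates R X + t. Camera axes: x right, y down, z forward; pixel columns grow to the right and rows downward; lengths in m; the calibration is good to about 2 mm. A picture is of the moment at which its call begins. There is no depth.
- order.hand_in(): hands the job in, once; it reports no verdict.
The state is a dict: "time": time; "q": joint angles; "joint_velocities": joint speeds; "joint_torque": joint torques, N m; "position": TCP position; "tool_rot": TCP orientation; "ft_force": force on the tool from outside, world axes, zero at the start; "moment": the same for the moment, N m; "grip_width": finger opening in m.
Only numpy, scipy, OpenCV 4.12 (cv2) and the standard library are available. Lean on these libraries where they do the work, as an engineer would, in place of code of your own. Each camera call takes 0.05 s, during which the arm holds its last target. There are 200 camera calls.

### The job

Fit the new brake pad, the one with the thick lining, into the bracket on the scooter's hub: lining down, arched edge facing out from the axle, both ears slid down their spring-clipped slots until the pad is fully home and lies flat on the disc. Clips and lining are easily damaged, so press with light thumb pressure only, never over 25 newtons. Leave the worn pad, hammer, spanner and grease tin where they lie, and let go of the pad when it is in.

Things in the scene. Friction and masses are not known exactly. Their poses are not given: they have to be found in the camera images.
- pad: New brake pad, loose, lining down on the table. Origin: middle of the lining's underside; z up, y along its length, x across; arched edge (corners cut away) at -x. Dark lining z 0 to 9 mm, black steel back plate z 9 to 14. Plate 80 mm long (y); x from -20 to 20 over the middle 52 mm, but from -13 towards the ends. Ears at both ends (see ear_l). 0.19 to 0.3 kg, balanced about the middle.
- pad_back (a point): Middle of the pad's upper (back plate) face, pad (0, 0, 14) mm. Below it the two long sides are upright and parallel for 50 mm along y, 40 mm apart across x: the place to grip from above, the fingers closing along the pad's x.
- ear_l (a point): Pad's +y ear, underside, on the ear's centre line: pad (0, +46, 9) mm. The ear is 10 mm long (y 40 to 50), 16 mm wide (x -8 to 8) and 5 mm thick (z 9 to 14); 100 mm over both ears. Belongs in slot_l.
- ear_r (a point): The same on the pad's -y ear: pad (0, -46, 9) mm. Belongs in slot_r.
- hub: Scooter hub carrier, fixed on the table, axle upright, with brake disc and bracket. Origin: axle axis at table level, z up; bracket on the -x side. The seated pad's axes lie along these, its centre at x -78 mm, y 0 (2 mm of play each way in y). Bracket: two arms over the disc at y 44 to 62 and -44 to -62, with slots. The lining chips if pressed on the disc with over 25 N; the clips bend if the pad is jammed (80 N added over all contacts).
- bracket (a point): Top of the bracket casting, midway between its arms: hub (-78, 0, 62) mm. Between the arms (84 mm clear) the space is free for fingers either side of the pad, outward down to a tie bar 21 mm above the table at hub x -103 to -123, which joins the arms' pillars, inward to the boss (29 mm from the axle) and the disc below.
- slot_l (a point): Mouth of the upright slot in the +y arm, hub (-78, 46, 68) mm; ear_l belongs under it. Slot open at the top and towards the pad; outer wall at hub x -86, end wall at y 52. Sheet steel clip in it: outer and end tabs flare out 3 mm from 62 up to 69 mm above the table; at the inner side is a spring leaf (see leaf_l).
- slot_r (a point): The same in the -y arm, hub (-78, -46, 68) mm, end wall at y -52; ear_r belongs under it.
- leaf_l (a point): Face of slot_l's spring leaf at rest, hub (-71.5, 48, 57) mm; moves with the leaf. It stands 1.5 mm in the ear's way, yields up to 5.5 mm to +x and leans away 4.5 mm from here up to 68. It presses an ear outward with 5.5 N (1 N more per mm); from ear height 66 mm down to the disc, sliding the pad takes 4 to 15 N, up to 20 in the lead-in or if askew. slot_r has the same.
- rotor: Axle boss in mid hub, 58 mm across, 40 mm high (studs to 56); origin and axes as the hub's. Carries the level brake disc, 200 mm across. Spacers, shims and wear put the disc's face 24 to 34 mm above the table; this pose does not show it: find it by feel, the push rising steeply (it floats 0.3 mm on a wave washer, giving way at 2 to 6 N, then is hard). Fully home the lining rests on it, ear undersides 33 to 43 mm up.
- old_pad: Worn pad, loose on the table, same outline as the new one but only 8 mm thick in all (lining 3 mm); axes as for the new pad. Leave it alone.
- hammer: Hammer, 260 mm long, lying on the table along its x axis. Leave it alone.
- spanner: Spanner, 170 mm long, lying on the table along its x axis near the robot. Leave it alone.
- grease_tin: Upright round grease tin, 66 mm across and 50 mm high; origin in the middle of its underside. Leave it alone.

How it is judged:
By the outcome, as a careful person would: the job done as asked, in the order asked, and still so for the second after the job is handed in, with the robot touching nothing.
It also fails if it takes over 69 s, if anything falls off the work surface, if the arm or the gripper's body presses on something with over 40 N, if the wrist force passes 120 N, or if a joint passes its speed limit or range.

## Working session

There is one attempt and no reset: what is moved stays moved. The work goes in short steps, Python scripts to look and compute and a shell command to move; the robot and the scene stay as the last step left them, time stands still between calls to the robot, and variables do not carry over. Pictures are saved under pics/ and viewed, about 8 in all and at most 12, crops included, and the job is handed in when it is done.

```bash
mkdir -p pics; ls; python3 - <<'E'
from rig import robot,camera
import cv2,numpy as np
for n in("top","scene"):
    c=camera(n); cv2.imwrite(f"pics/{n}0.png",c["pixels"]); np.savez(f"{n}.npz",**{k:np.array(c[k]) for k in("mtx","R","t")})
    print(n,c["mtx"],c["R"],c["t"],-np.array(c["R"]).T@c["t"])
print(robot.get_obs())
E
```

```text
pics
top [[489.41931406   0.         316.21867426]
 [  0.         489.41931406 196.79583707]
 [  0.           0.           1.        ]] [[-2.64990116e-02 -9.99648569e-01  7.35384008e-04]
 [-9.84701194e-01  2.59760272e-02 -1.72304398e-01]
 [ 1.72224742e-01 -5.29002974e-03 -9.85043478e-01]] [0.02354665 0.55653205 1.08063594] [0.36252949 0.01479848 1.16034899]
scene [[447.26513846   0.         323.72515334]
 [  0.         447.26513846 202.66523217]
 [  0.           0.           1.        ]] [[ 0.25368499  0.96728096 -0.00338674]
 [ 0.58608562 -0.15649388 -0.79499265]
 [-0.76951126  0.19969278 -0.60660961]] [-0.13208961 -0.24792437  1.73886174] [ 1.51688774 -0.25826902  0.85726484]
{'time': 0.1, 'q': array([-1.45949797e+00,  5.28351892e-01,  1.43379970e+00, -2.54443353e-05,
        1.18141183e+00, -1.78538299e-01]), 'joint_velocities': array([ 1.36537554e-03, -1.28597450e-03, -3.73746094e-03,  2.54289986e-04,
       -5.60994117e-05,  6.29043383e-04]), 'joint_torque': array([ 2.80518807e-04, -4.40984344e+01, -1.77150142e+01,  6.35021925e-02,
        5.33564086e-02, -3.92735990e-05]), 'position': array([ 0.1785495 , -0.59829119,  0.24367443]), 'tool_rot': array([ 8.01811613e-01, -5.97576076e-01, -6.81549985e-04, -7.11763076e-04]), 'ft_force': array([-0.37670631,  0.15881099,  1.01422536]), 'moment': array([-0.0293922 , -0.00203685, -0.01590017]), 'grip_width': 0.08703333134417149}
```

View pics/top0.png

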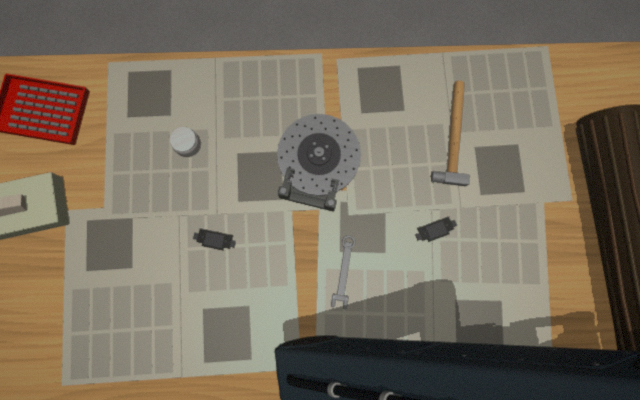

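View pics/scene0.png

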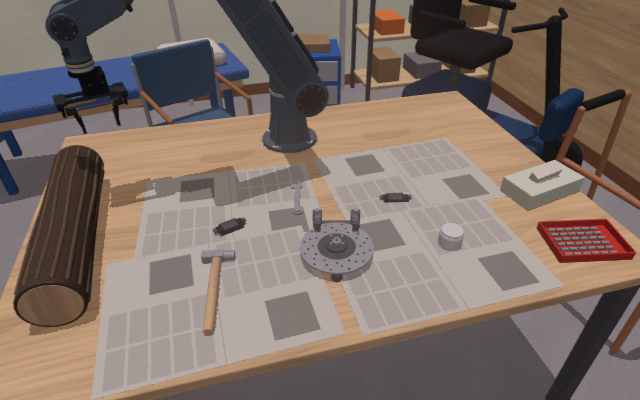

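Top view: hub at (318,152) with its bracket towards the robot, at about (308,197). The two pads are at (214,239) and (436,230). Next I zoom in to tell new from worn.

```bash
python3 - <<'E'
import cv2,numpy as np
t=cv2.imread("pics/top0.png");s=cv2.imread("pics/scene0.png")
z=lambda im,x,y,w,h,W,H:cv2.resize(im[y:y+h,x:x+w],(W,H),interpolation=cv2.INTER_CUBIC)
a=np.hstack([z(t,189,222,50,34,400,272),z(t,411,213,50,34,400,272)])
a=np.clip(a.astype(float)*1.6,0,255).astype(np.uint8)
b=np.hstack([z(s,375,182,50,34,260,177),z(s,206,210,50,34,260,177),z(s,295,195,80,54,280,177)])
b=np.clip(b.astype(float)*1.6,0,255).astype(np.uint8)
cv2.imwrite("pics/crop1.png",np.vstack([a,b]))
E
```

```text
(no output)
```

View pics/crop1.png

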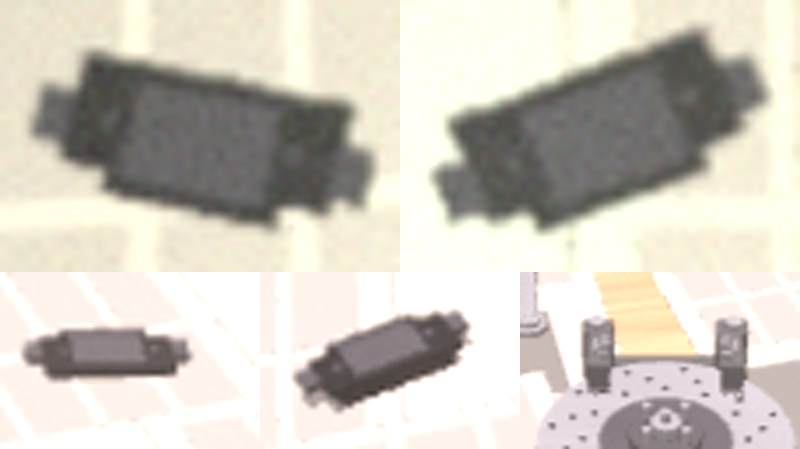

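The new pad is the one at top (436,230), scene (231,226): it has a visibly thick side, and its cut corners face the robot. Now I zoom in on the hub and measure the pad.

```bash
cat > h.py <<'E'
import cv2,numpy as np
C={n:np.load(f"{n}.npz") for n in("top","scene")}
def ray(n,uv):
    c=C[n]; d=c["R"].T@np.linalg.inv(c["mtx"])@np.array([*uv,1.]); return -c["R"].T@c["t"],d
def onz(n,uv,z):
    o,d=ray(n,uv); return o+d*(z-o[2])/d[2]
def proj(n,X):
    c=C[n]; p=c["mtx"]@(c["R"]@np.asarray(X,float)+c["t"]); return p[:2]/p[2]
def tri(uv1,uv2):
    (o1,d1),(o2,d2)=ray("top",uv1),ray("scene",uv2)
    A=np.stack([d1,-d2],1); k=np.linalg.lstsq(A,o2-o1,rcond=None)[0]
    a,b=o1+k[0]*d1,o2+k[1]*d2; return (a+b)/2,np.linalg.norm(a-b)
E
python3 - <<'E'
from h import *
t=cv2.imread("pics/top0.png");s=cv2.imread("pics/scene0.png")
for n,im,(x,y,w,h) in(("top",t,(405,205,65,50)),("scene",s,(200,205,60,42))):
    g=cv2.cvtColor(im,cv2.COLOR_BGR2GRAY)[y:y+h,x:x+w]
    m=(g<95).astype(np.uint8)
    k,l,st,ce=cv2.connectedComponentsWithStats(m); i=1+st[1:,4].argmax()
    c=max(cv2.findContours((l==i).astype(np.uint8),0,1)[0],key=cv2.contourArea)[:,0]+[x,y]
    print(n,st[i],ce[i]+[x,y])
    P=np.array([onz(n,p,.014)[:2] for p in c])*1000
    r=cv2.minAreaRect(P.astype(np.float32)); print(r)
    # extremes along the length = ear ends
    ang=np.deg2rad(r[2] if r[1][0]>r[1][1] else r[2]+90); u=np.array([np.cos(ang),np.sin(ang)])
    d=P@u; e1=P[d>d.max()-4].mean(0);e2=P[d<d.min()+4].mean(0);print("ears",e1,e2,(e1+e2)/2,d.max()-d.min())
z=lambda im,x,y,w,h,f:cv2.resize(im[y:y+h,x:x+w],None,fx=f,fy=f,interpolation=cv2.INTER_CUBIC)
a=z(t,268,108,100,108,5);b=z(s,292,202,90,80,3.3)
o=np.zeros((540,800,3),np.uint8);o[:540,:500]=a;o[:b.shape[0],502:502+b.shape[1]]=b[:,:298]
b2=z(s,305,203,60,35,4.95);o[270:270+b2.shape[0],502:502+b2.shape[1]]=b2[:,:298]
cv2.imwrite("pics/hub.png",np.clip(o*1.3,0,255).astype(np.uint8))
E
```

```text
top [ 11  12  40  25 573] [435.41186736 229.41012216]
((477.0126037597656, -269.4272155761719), (38.56007766723633, 98.74623107910156), 18.637855529785156)
ears [ 461.43385665 -224.03720897] [ 492.50645439 -315.07600162] [ 476.97015552 -269.5566053 ] 98.74622889449512
scene [ 13  13  33  18 336] [229.52678571 226.2202381 ]
((484.2874450683594, -273.1119079589844), (54.43345260620117, 96.61714172363281), 17.631975173950195)
ears [ 463.42623722 -229.6450127 ] [ 498.04752162 -318.79339141] [ 480.73687942 -274.21920206] 96.61711965552297
```

View pics/hub.png

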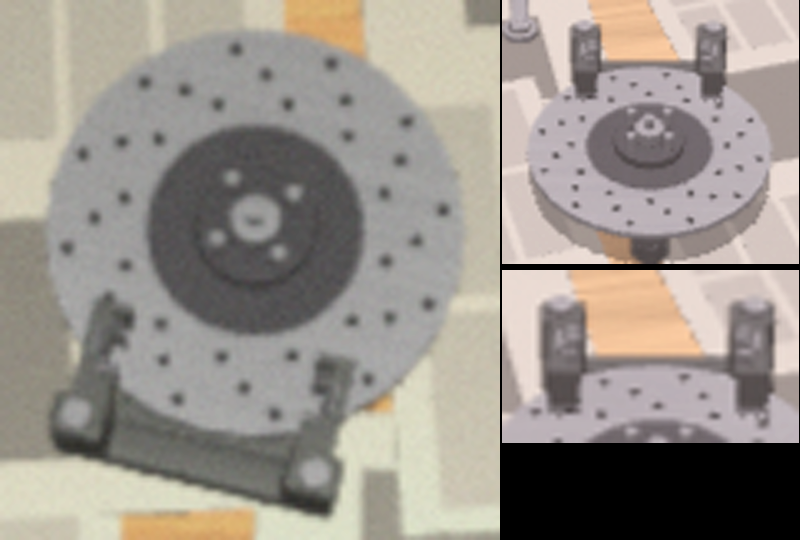

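```bash
python3 - <<'E'
from h import *
f=lambda x,y:((x+.5)/5-.5+268,(y+.5)/5-.5+108)
g=lambda x,y:((x-502+.5)/4.95-.5+305,(y-270+.5)/4.95-.5+203)
L=tri(f(75,413),g(757,301));R=tri(f(314,474),g(562,301));print(L,R)
l,r=L[0],R[0];d=l-r;print("yaw",np.degrees(np.arctan2(-d[0],d[1])),"len",np.linalg.norm(d[:2]))
z=(l[2]+r[2])/2
l2,r2=onz("top",f(75,413),z),onz("top",f(314,474),z);d=l2-r2;print("yaw top",np.degrees(np.arctan2(-d[0],d[1])),(l2+r2)/2)
# disc: edge points on the top view by threshold, fitted as a circle at z
t=cv2.imread("pics/top0.png").astype(np.float32); 
for zz in(.026,.030):
  P=np.array([onz("top",f(*p),zz) for p in((47,220),(463,222),(255,28),(108,82),(400,82),(445,310),(240,436))])[:,:2]
  A=np.c_[2*P,np.ones(len(P))];s=np.linalg.lstsq(A,(P**2).sum(1),rcond=None)[0];print(zz,"disc c",s[:2],"r",np.sqrt(s[2]+s[:2]@s[:2]))
print("nut",tri(f(256,218),((650-502)/3.3+292-.35,124/3.3+202-.35)))
# tie bar lower edge
a,b=onz("top",f(100,458),.021),onz("top",f(290,503),.021);d=a-b;print("tie",np.degrees(np.arctan2(-d[0],d[1])),a,b)
E
```

```text
(array([0.5701006 , 0.08375366, 0.0698403 ]), np.float64(0.0020268383513808606)) (array([ 0.53945792, -0.02402902,  0.06833769]), np.float64(0.0025811796721602184))
yaw -15.870484356932652 len 0.11205391275870598
yaw top -16.028045120263027 [0.55507761 0.03101782 0.06908899]
0.026 disc c [0.66668153 0.00067848] r 0.10029356468229822
0.03 disc c [0.66560901 0.00072827] r 0.099939904333634
nut (array([ 0.66335669, -0.00094826,  0.0545461 ]), np.float64(0.0019234869930635262))
tie -14.989115239962052 [0.5577541  0.07638272 0.021     ] [ 0.53391016 -0.01267173  0.021     ]
```

Estimates: the pad is at (477.6, −270.3) mm with yaw +18.8°. The hub is at (664.5, 0.5) mm with yaw −15.5°, so the seat is at about (589.3, 21.3) mm. Moving over the pad now.

```bash
cat > go.py <<'E'
# where am I and how far (tool axes, mm/deg) to a target: x y z(mm) yaw(deg of tool x)
import sys,numpy as np
from scipy.spatial.transform import Rotation as Ro
from rig import robot
o=robot.get_obs(); r=Ro.from_quat(o["tool_rot"]).as_matrix(); p=np.array(o["position"])*1000
y=np.degrees(np.arctan2(r[1,0],r[0,0])); print("t",o["time"],"p",p.round(1),"yaw",round(y,2),"F",o["ft_force"].round(1),"M",np.round(o["moment"],2),"w",round(o["grip_width"]*1000,1),"tilt",r[:,2].round(4))
if len(sys.argv)>1:
    a=[float(v) for v in sys.argv[1:]]; print("shift tool",(r.T@(np.array(a[:3])-p)).round(2),"turn",round(y-a[3],2))
E
python3 -m pendant '[[[-28.6,-47.5,10],0],[[-28.6,-47.5,10],0],[[-28.6,-47.5,10],0],[[-28.6,-47.5,10],0],[[-28.6,-47.5,10],0],[[-28.6,-47.5,10],0],[[-28.6,-47.5,10],0],[[-28.6,-47.5,10],0]]' 87 40
python3 -m pendant '[[[0,0,5],-10.5],[[0,0,5],-10.5],[[0,0,5],-10.5],[[0,0,5],-10.5],[[0,0,5],-10.5],[[0,0,5],-10.5],[[0,0,5],-10.5],[[0,0,5],-10.5]]'
python3 go.py 477.6 -270.3 80 18.8
```

```text
time: 1.1
position: [0.4783, -0.2696, 0.164]
tool_rot: [0.802, -0.598, -0.0, -0.0]
ft_force: [0.3, -0.5, -0.0]
grip_width: 0.0868
time: 2.1
position: [0.4772, -0.2709, 0.1241]
tool_rot: [0.995, 0.095, -0.0, -0.0]
ft_force: [0.1, -0.5, -0.7]
grip_width: 0.0869
t 2.1 p [ 477.2 -270.9  124.1] yaw 10.95 F [ 0.1 -0.5 -0.7] M [-0.05 -0.11  0.08] w 86.9 tilt [-6.e-04  5.e-04 -1.e+00]
shift tool [ 0.52 -0.5  44.06] turn -7.85
```

```bash

python3 -m pendant '[[[0.5,-0.5,10],-7.9],[[0,0,20],0],[[0,0,20],0],[[0,0,20],0],[[0,0,15],0],[[0,0,8],0],[[0,0,5],0],[[0,0,0],0]]'
python3 go.py 477.6 -270.3 26 18.8
python3 -m pendant '[[[0,0,0],0],[[0,0,0],0],[[0,0,0],0],[[0,0,0],0],[[0,0,0],0],[[0,0,0],0]]' 30 40
python3 go.py
python3 - <<'E'
from h import *
from rig import camera
t=camera("top")["pixels"];s=camera("scene")["pixels"]
o=np.hstack([cv2.resize(t[200:260,396:476],None,fx=5,fy=5),cv2.resize(s[190:250,190:270],None,fx=5,fy=5)])
cv2.imwrite("pics/grasp.png",np.clip(o*1.5,0,255).astype(np.uint8))
E
```

```text
time: 3.1
position: [0.4778, -0.2705, 0.0265]
tool_rot: [0.987, 0.161, 0.0, 0.0]
ft_force: [-0.1, 0.4, -1.0]
grip_width: 0.0869
t 3.1 p [ 477.8 -270.5   26.5] yaw 18.5 F [-0.1  0.4 -1. ] M [ 0.02 -0.12  0.  ] w 86.9 tilt [ 0. -0. -1.]
shift tool [-0.16 -0.29  0.53] turn -0.3
time: 3.85
position: [0.4776, -0.2705, 0.0266]
tool_rot: [0.987, 0.161, -0.0, -0.0]
ft_force: [-0.3, -0.7, 0.6]
grip_width: 0.0394
t 3.85 p [ 477.6 -270.5   26.6] yaw 18.51 F [-0.3 -0.7  0.6] M [-0.02  0.   -0.01] w 39.4 tilt [-3.e-04  1.e-04 -1.e+00]
```

View pics/grasp.png

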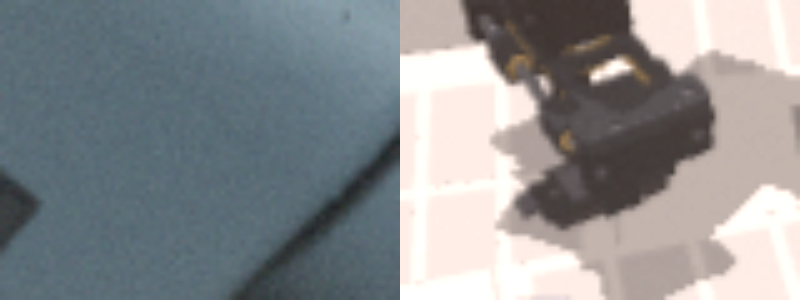

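Gripped at 39.4 mm; the scene view shows the pad under the fingers at about (520,205) in the crop. Lifting and carrying it over the bracket.

```bash

python3 -m pendant '[[[0,0,-10],0],[[0,0,-25],0],[[0,0,-30],0],[[0,0,-30],0],[[0,0,-15],0],[[0,0,0],0]]' - 50
python3 go.py
python3 -m pendant '[[[24.8,-30.1,0],0],[[24.8,-30.1,0],0],[[24.8,-30.1,0],0],[[24.8,-30.1,0],0],[[24.8,-30.1,0],0],[[24.8,-30.1,0],0],[[24.8,-30.1,0],0],[[24.8,-30.1,0],0]]'
python3 -m pendant '[[[0,0,0],8.5],[[0,0,0],8.5],[[0,0,0],8.5],[[0,0,0],8.5],[[0,0,0],0],[[0,0,0],0]]'
python3 go.py 589.3 21.3 110 -15.5
python3 - <<'E'
from h import *
from rig import camera
t=camera("top")["pixels"];s=camera("scene")["pixels"]
cv2.imwrite("pics/s1.png",s);cv2.imwrite("pics/t1.png",t)
o=np.hstack([cv2.resize(t[130:230,268:368],None,fx=4,fy=4),cv2.resize(s[150:250,290:390],None,fx=4,fy=4)])
cv2.imwrite("pics/over.png",np.clip(o*1.4,0,255).astype(np.uint8))
E
```

```text
time: 4.7
position: [0.4782, -0.2707, 0.1375]
tool_rot: [0.987, 0.161, 0.001, 0.001]
ft_force: [-1.2, -0.6, -2.5]
grip_width: 0.0393
t 4.7 p [ 478.2 -270.7  137.5] yaw 18.51 F [-1.2 -0.6 -2.5] M [-0.01 -0.12  0.01] w 39.3 tilt [ 0.0017 -0.0014 -1.    ]
time: 5.7
position: [0.5888, 0.0222, 0.1347]
tool_rot: [0.987, 0.161, -0.002, -0.001]
ft_force: [0.6, 0.7, -3.0]
grip_width: 0.0391
time: 6.45
position: [0.5889, 0.0209, 0.1356]
tool_rot: [0.991, -0.134, -0.001, -0.0]
ft_force: [0.7, 1.7, -2.4]
grip_width: 0.0393
t 6.45 p [588.9  20.9 135.6] yaw -15.38 F [ 0.7  1.7 -2.4] M [-0.03 -0.05 -0.01] w 39.3 tilt [-1.9e-03  3.0e-04 -1.0e+00]
shift tool [ 0.3  -0.52 25.6 ] turn 0.12
```

View pics/over.png

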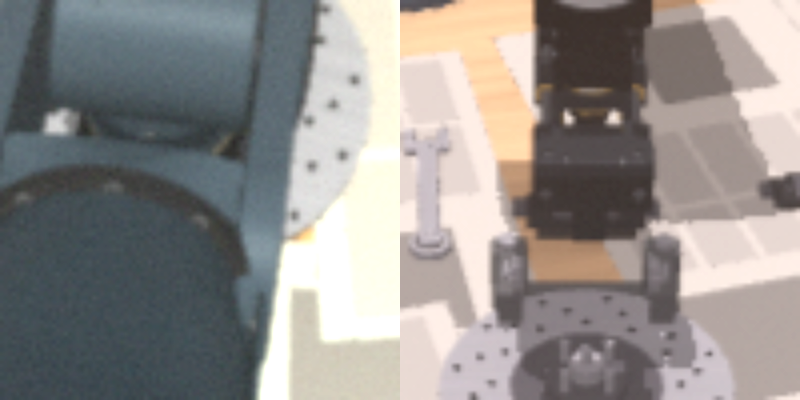

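The scene crop shows the pad hanging above the arms, with ear ends near crop (515,210) and (658,205), and the arms at x of about 510 and 662. I check this against prediction.

```bash
python3 - <<'E'
from h import *
def W(o,yaw,p): c,s=np.cos(np.radians(yaw)),np.sin(np.radians(yaw)); return np.array([o[0]+c*p[0]-s*p[1],o[1]+s*p[0]+c*p[1],o[2]+p[2]])/1000
cr=lambda uv:((uv-[290,150])*4+[400,0]).round(0)
for y in(50,-50):
    print("ear",y,[cr(proj("scene",W((588.9,20.9,109),-15.4,(x,y,11)))) for x in(-8,8)])
for y in(62,44,-44,-62):
    print("arm",y,[cr(proj("scene",W((664.5,.5,0),-15.5,(x,y,69)))) for x in(-69,-87,-113)])
s=cv2.imread("pics/s1.png")
cv2.imwrite("pics/sc.png",np.clip(cv2.resize(s[190:235,306:366],None,fx=12,fy=12,interpolation=cv2.INTER_CUBIC)*2.2,0,255).astype(np.uint8))
E
```

```text
ear 50 [array([662., 202.]), array([664., 216.])]
ear -50 [array([516., 201.]), array([516., 215.])]
arm 62 [array([679., 276.]), array([677., 259.]), array([676., 237.])]
arm 44 [array([653., 276.]), array([652., 259.]), array([650., 236.])]
arm -44 [array([526., 275.]), array([526., 258.]), array([527., 236.])]
arm -62 [array([500., 275.]), array([501., 258.]), array([502., 235.])]
```

View pics/sc.png

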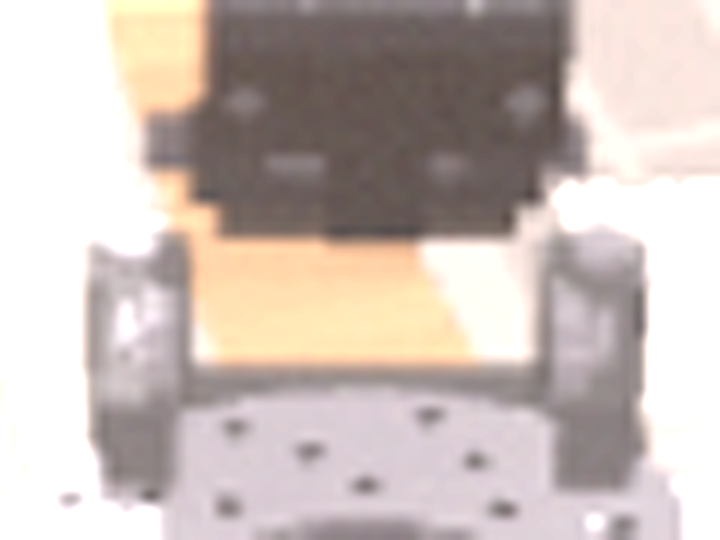

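The ears sit about 1 mm towards hub −y relative to the arms, so I shift tool y by −1.5 and descend to just above the mouths, then feel.

```bash

python3 -m pendant '[[[0.3,-1.5,10],0.1],[[0,0,15],0],[[0,0,12],0],[[0,0,5],0],[[0,0,0],0],[[0,0,0],0]]'
python3 go.py
python3 -m pendant '[[[0,0,2],0],[[0,0,2],0],[[0,0,2],0],[[0,0,0],0]]'
python3 go.py
python3 -m pendant '[[[0,0,1],0],[[0,0,1],0],[[0,0,1],0],[[0,0,0],0]]'
python3 go.py 
python3 -m pendant '[[[0,0,1],0],[[0,0,1],0],[[0,0,0],0]]'
python3 go.py
```

```text
time: 7.3
position: [0.5906, 0.0221, 0.0948]
tool_rot: [0.991, -0.136, 0.0, -0.0]
ft_force: [-0.1, -0.2, -1.8]
grip_width: 0.0392
t 7.3 p [590.6  22.1  94.8] yaw -15.6 F [-0.1 -0.2 -1.8] M [-0.03 -0.1   0.02] w 39.2 tilt [ 8.e-04 -1.e-04 -1.e+00]
time: 7.8
position: [0.5901, 0.0222, 0.0884]
tool_rot: [0.991, -0.136, -0.0, -0.0]
ft_force: [0.3, 0.9, -2.9]
grip_width: 0.0393
t 7.8 p [590.1  22.2  88.4] yaw -15.59 F [ 0.3  0.9 -2.9] M [-0.04 -0.1   0.02] w 39.3 tilt [-3.e-04  0.e+00 -1.e+00]
time: 8.3
position: [0.5901, 0.0222, 0.0855]
tool_rot: [0.991, -0.136, -0.0, -0.0]
ft_force: [0.6, -0.0, -3.2]
grip_width: 0.0393
t 8.3 p [590.1  22.2  85.5] yaw -15.6 F [ 0.6 -0.  -3.2] M [-0.02 -0.11 -0.02] w 39.3 tilt [-2.e-04  0.e+00 -1.e+00]
time: 8.68
position: [0.5901, 0.0222, 0.0835]
tool_rot: [0.991, -0.136, -0.0, -0.0]
ft_force: [0.4, 0.5, -2.7]
grip_width: 0.0393
t 8.675 p [590.1  22.2  83.5] yaw -15.6 F [ 0.4  0.5 -2.7] M [ 0.01 -0.12 -0.03] w 39.3 tilt [-2.e-04  0.e+00 -1.e+00]
```

```bash
for i in 1 2 3 4; do :; done
python3 -m pendant '[[[0,0,1],0],[[0,0,0.5],0],[[0,0,0],0]]' >/dev/null; python3 go.py
python3 -m pendant '[[[0,0,1],0],[[0,0,0.5],0],[[0,0,0],0]]' >/dev/null; python3 go.py
python3 -m pendant '[[[0,0,1],0],[[0,0,0],0]]' >/dev/null; python3 go.py
```

```text
t 9.05 p [590.1  22.2  82. ] yaw -15.6 F [ 0.4 -0.6 -2.3] M [-0.07 -0.05 -0.  ] w 39.3 tilt [-2.e-04  0.e+00 -1.e+00]
t 9.425 p [590.1  22.2  80.5] yaw -15.6 F [-0.4 -0.5 -2.7] M [ 0.   -0.06  0.01] w 39.4 tilt [-2.e-04  0.e+00 -1.e+00]
t 9.675 p [590.2  22.2  79.5] yaw -15.6 F [ 0.6  0.8 -2.8] M [-0.01 -0.04  0.02] w 39.2 tilt [ 0. -0. -1.]
```

```bash
python3 -m pendant '[[[0,0,1],0],[[0,0,0],0]]' >/dev/null; python3 go.py
python3 -m pendant '[[[0,0,1],0],[[0,0,0],0]]' >/dev/null; python3 go.py
python3 -m pendant '[[[0,0,1],0],[[0,0,0],0]]' >/dev/null; python3 go.py
```

```text
t 9.925 p [590.2  22.2  78.5] yaw -15.59 F [ 0.   1.7 -2.9] M [-0.05 -0.04  0.03] w 39.4 tilt [ 0. -0. -1.]
t 10.175 p [590.1  22.2  77.6] yaw -15.58 F [-0.2  0.2 -2.1] M [ 0.01 -0.04  0.03] w 39.1 tilt [-1.e-04 -0.e+00 -1.e+00]
t 10.425 p [590.2  22.2  76.8] yaw -15.59 F [-1.1  0.7  1.5] M [0.02 0.09 0.05] w 39.2 tilt [ 0. -0. -1.]
```

```bash
python3 -m pendant '[[[0,0,1],0],[[0,0,0],0]]' >/dev/null; python3 go.py
python3 -m pendant '[[[0,0,1],0],[[0,0,0],0]]' >/dev/null; python3 go.py
```

```text
t 10.675 p [590.1  22.3  76.2] yaw -15.58 F [-2.7 -0.6  5.3] M [0.06 0.26 0.12] w 38.8 tilt [ 0.  0. -1.]
t 10.925 p [590.1  22.3  75.6] yaw -15.58 F [-3.1  0.6  8.8] M [0.03 0.33 0.07] w 39.6 tilt [ 1.e-04 -1.e-04 -1.e+00]
```

```bash
python3 -m pendant '[[[0,0,0.5],0],[[0,0,0],0]]' >/dev/null; python3 go.py
python3 -m pendant '[[[0,0,0.5],0],[[0,0,0],0]]' >/dev/null; python3 go.py
```

```text
t 11.175 p [590.1  22.3  75.5] yaw -15.58 F [-3.5  0.1 10. ] M [0.06 0.43 0.09] w 39.4 tilt [ 3.e-04 -1.e-04 -1.e+00]
t 11.425 p [590.1  22.3  75.1] yaw -15.58 F [-3.3  0.2 10.3] M [0.06 0.5  0.08] w 39.5 tilt [ 3.e-04 -1.e-04 -1.e+00]
```

```bash
python3 -m pendant '[[[-0.7,0,0.3],0],[[0,0,0],0]]' >/dev/null; python3 go.py
python3 -m pendant '[[[-0.5,0,0.3],0],[[0,0,0],0]]' >/dev/null; python3 go.py
```

```text
t 11.675 p [590.1  22.3  75. ] yaw -15.58 F [-3.2  1.  11.1] M [0.03 0.38 0.09] w 39.4 tilt [ 1.8e-03 -4.0e-04 -1.0e+00]
t 11.925 p [590.1  22.3  75. ] yaw -15.58 F [-2.9 -0.4 11.3] M [0.02 0.31 0.08] w 39.3 tilt [ 2.9e-03 -7.0e-04 -1.0e+00]
```

```bash
python3 -m pendant '[[[0.8,0,0.3],0],[[0,0,0],0]]' >/dev/null; python3 go.py
python3 -m pendant '[[[0.4,0,0.4],0],[[0,0,0],0]]' >/dev/null; python3 go.py
python3 -m pendant '[[[0.0,0,0.4],0],[[0,0,0],0]]' >/dev/null; python3 go.py
```

```text
t 12.175 p [590.1  22.4  74.5] yaw -15.58 F [-3.2  0.2 12.3] M [0.11 0.52 0.16] w 39.3 tilt [ 1.1e-03 -2.0e-04 -1.0e+00]
t 12.425 p [590.2  22.3  74.3] yaw -15.58 F [-4.9  1.7 14.3] M [0.12 0.56 0.12] w 39.7 tilt [ 5.e-04 -1.e-04 -1.e+00]
t 12.675 p [590.1  22.4  74.1] yaw -15.58 F [-4.6  0.7 14.5] M [0.05 0.64 0.08] w 39.3 tilt [ 6.e-04 -1.e-04 -1.e+00]
```

```bash
python3 -m pendant '[[[0,0,0.4],0],[[0,0,0],0]]' >/dev/null; python3 go.py
python3 -m pendant '[[[0,0,0.4],0],[[0,0,0],0],[[0,0,0],0]]' >/dev/null; python3 go.py
python3 - <<'E'
from h import *
from rig import camera
s=camera("scene")["pixels"]
cv2.imwrite("pics/sc2.png",np.clip(cv2.resize(s[190:235,306:366],None,fx=12,fy=12,interpolation=cv2.INTER_CUBIC)*2.2,0,255).astype(np.uint8))
E
```

```text
t 12.925 p [590.1  22.3  72.8] yaw -15.56 F [-2.8  1.8  8.3] M [-0.13  0.41  0.11] w 39.3 tilt [ 5.e-04 -3.e-04 -1.e+00]
t 13.3 p [590.1  22.3  71.3] yaw -15.6 F [-1.9  1.4  6.5] M [0.15 0.33 0.08] w 38.9 tilt [-2.e-04  2.e-04 -1.e+00]
```

View pics/sc2.png

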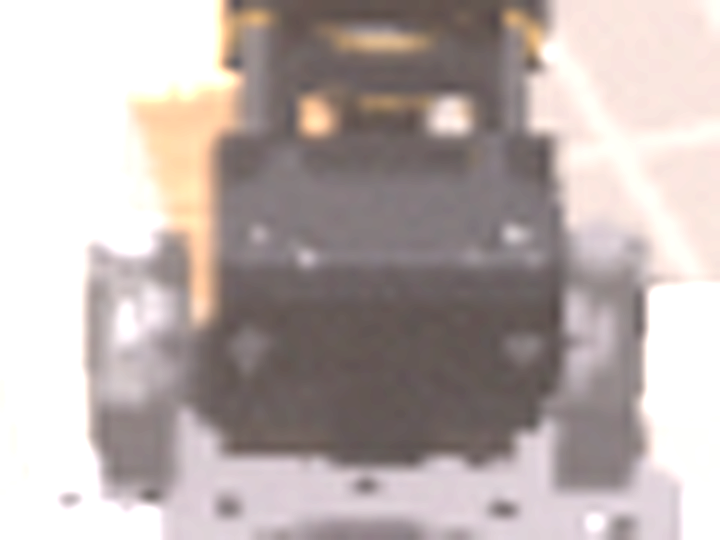

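Both ears are in their slots: ear levels are equal at crop (190,350) and (570,345). The push fell to about 9 N past the lead-in, so I slide on down.

```bash
python3 -m pendant '[[[0,0,1],0],[[0,0,0],0]]' >/dev/null; python3 go.py
python3 -m pendant '[[[0,0,1],0],[[0,0,1],0],[[0,0,0],0]]' >/dev/null; python3 go.py
python3 -m pendant '[[[0,0,1],0],[[0,0,1],0],[[0,0,0],0]]' >/dev/null; python3 go.py
python3 -m pendant '[[[0,0,1],0],[[0,0,1],0],[[0,0,0],0]]' >/dev/null; python3 go.py
```

```text
t 13.6 p [590.1  22.3  70.5] yaw -15.59 F [-2.1  1.5  7. ] M [0.13 0.42 0.13] w 39.1 tilt [-2.e-04  1.e-04 -1.e+00]
t 13.975 p [590.1  22.3  68.6] yaw -15.59 F [-2.8  0.8  7.6] M [0.15 0.42 0.08] w 39.3 tilt [-1.e-04  1.e-04 -1.e+00]
t 14.35 p [590.1  22.3  66.6] yaw -15.6 F [-1.6  0.4  6.4] M [0.07 0.39 0.1 ] w 39.6 tilt [-1.e-04  1.e-04 -1.e+00]
t 14.725 p [590.1  22.3  64.6] yaw -15.59 F [-2.5  0.8  6.5] M [0.06 0.37 0.12] w 39.6 tilt [-1.e-04  1.e-04 -1.e+00]
```

```bash
python3 -m pendant '[[[0,0,1],0],[[0,0,1],0],[[0,0,0],0]]' >/dev/null; python3 go.py
python3 -m pendant '[[[0,0,0.7],0],[[0,0,0],0]]' >/dev/null; python3 go.py
python3 -m pendant '[[[0,0,0.7],0],[[0,0,0],0]]' >/dev/null; python3 go.py
python3 -m pendant '[[[0,0,0.7],0],[[0,0,0],0]]' >/dev/null; python3 go.py
```

```text
t 15.1 p [590.1  22.3  62.6] yaw -15.6 F [-3.2  0.9  7.2] M [0.11 0.44 0.11] w 39.5 tilt [-2.e-04  1.e-04 -1.e+00]
t 15.35 p [590.1  22.3  61.9] yaw -15.59 F [-3.1  0.9  8.2] M [0.11 0.38 0.15] w 39.4 tilt [-1.e-04  1.e-04 -1.e+00]
t 15.6 p [590.1  22.3  61.3] yaw -15.59 F [-4.   1.3  7.5] M [0.15 0.43 0.08] w 39.1 tilt [-1.e-04  1.e-04 -1.e+00]
t 15.85 p [590.1  22.3  60.6] yaw -15.59 F [-2.7  0.9  8.4] M [0.12 0.47 0.09] w 39.6 tilt [-1.e-04  1.e-04 -1.e+00]
```

```bash
python3 -m pendant '[[[0,0,0.6],0],[[0,0,0],0]]' >/dev/null; python3 go.py
python3 -m pendant '[[[0,0,0.6],0],[[0,0,0],0]]' >/dev/null; python3 go.py
python3 -m pendant '[[[0,0,0.6],0],[[0,0,0],0]]' >/dev/null; python3 go.py
python3 -m pendant '[[[0,0,0.6],0],[[0,0,0],0]]' >/dev/null; python3 go.py
```

```text
t 16.1 p [590.1  22.3  60. ] yaw -15.59 F [-3.1  1.2  7.4] M [0.11 0.45 0.08] w 39.3 tilt [-1.e-04  1.e-04 -1.e+00]
t 16.35 p [590.1  22.3  59.4] yaw -15.59 F [-3.5  1.1  7.7] M [0.16 0.43 0.04] w 39.1 tilt [-1.e-04  1.e-04 -1.e+00]
t 16.6 p [590.1  22.3  58.8] yaw -15.59 F [-2.9  0.6  8. ] M [0.13 0.47 0.1 ] w 39.4 tilt [-1.e-04  1.e-04 -1.e+00]
t 16.85 p [590.1  22.3  58.2] yaw -15.59 F [-2.7  1.   8.3] M [0.08 0.46 0.11] w 39.3 tilt [-1.e-04  1.e-04 -1.e+00]
```

```bash
python3 -m pendant '[[[0,0,0.6],0],[[0,0,0],0]]' >/dev/null; python3 go.py
python3 -m pendant '[[[0,0,0.6],0],[[0,0,0],0]]' >/dev/null; python3 go.py
python3 -m pendant '[[[0,0,0.5],0],[[0,0,0],0]]' >/dev/null; python3 go.py
```

```text
t 17.1 p [590.1  22.3  57.7] yaw -15.59 F [-3.5  0.1  8.1] M [0.12 0.46 0.14] w 39.4 tilt [-1.e-04  1.e-04 -1.e+00]
t 17.35 p [590.1  22.3  57.5] yaw -15.59 F [-3.4  0.5 11.3] M [0.12 0.52 0.1 ] w 39.6 tilt [-0.e+00  1.e-04 -1.e+00]
t 17.6 p [590.1  22.3  57.3] yaw -15.59 F [-4.2  0.8 12.8] M [0.12 0.67 0.06] w 39.7 tilt [ 0.  0. -1.]
```

```bash
python3 -m pendant '[[[0,0,0.5],0],[[0,0,0],0]]' >/dev/null; python3 go.py
python3 -m pendant '[[[0,0,0.5],0],[[0,0,0],0]]' >/dev/null; python3 go.py
```

```text
t 17.85 p [590.1  22.3  57.2] yaw -15.58 F [-5.2  0.2 15.3] M [0.11 0.75 0.1 ] w 39.5 tilt [ 1.e-04 -0.e+00 -1.e+00]
t 18.1 p [590.1  22.3  57.1] yaw -15.58 F [-5.9  0.6 18.3] M [0.12 0.77 0.09] w 39.4 tilt [ 3.e-04 -0.e+00 -1.e+00]
```

The push rises steeply at TCP z 57.1 (disc face at about 30.5 mm), at the expected contact. I ease off, release with a small opening and lift away for a look.

```bash
python3 -m pendant '[[[0,0,-0.8],0],[[0,0,-0.8],0],[[0,0,0],0]]' >/dev/null; python3 go.py
python3 -m pendant '[[[0,0,0],0],[[0,0,0],0],[[0,0,0],0],[[0,0,0],0]]' 54 20 >/dev/null; python3 go.py
python3 -m pendant '[[[0,0,-3],0],[[0,0,-10],0],[[0,0,-15],0],[[0,0,-20],0],[[0,0,-20],0],[[0,0,0],0],[[0,0,0],0]]' >/dev/null; python3 go.py
python3 - <<'E'
from h import *
from rig import camera
s=camera("scene")["pixels"]
cv2.imwrite("pics/sc3.png",np.clip(cv2.resize(s[190:235,306:366],None,fx=12,fy=12,interpolation=cv2.INTER_CUBIC)*2.2,0,255).astype(np.uint8))
E
```

```text
t 18.475 p [590.1  22.3  57.2] yaw -15.59 F [-3.2  1.   8. ] M [0.11 0.33 0.09] w 38.9 tilt [-1.e-04  1.e-04 -1.e+00]
t 18.975 p [590.3  22.2  56.2] yaw -15.6 F [-0.2 -0.2 -0.1] M [-0.04 -0.16 -0.05] w 53.9 tilt [-1.e-04  0.e+00 -1.e+00]
t 19.85 p [590.   22.3 124.6] yaw -15.59 F [-0.2 -0.5 -0.9] M [-0.01 -0.05 -0.  ] w 53.8 tilt [ 1.e-04 -0.e+00 -1.e+00]
```

View pics/sc3.png

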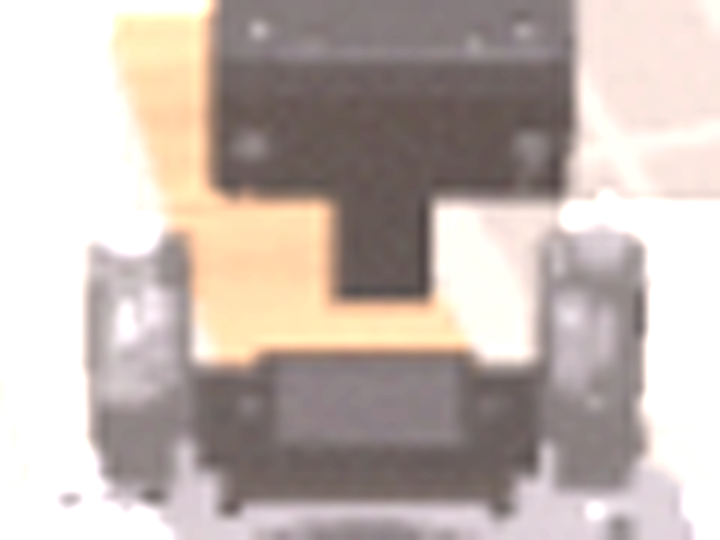

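The pad sits level between the arms, top edge at crop row 355 and both sides even. As a final check I press lightly with closed fingers in the middle of the back plate.

```bash
python3 -m pendant '[[[0,0,0],0],[[0,0,10],0],[[0,0,15],0],[[0,0,15],0],[[0,0,8],0],[[0,0,5],0],[[0,0,2],0],[[0,0,0],0]]' 0 20 >/dev/null; python3 go.py
python3 -m pendant '[[[0,0,1],0],[[0,0,1],0],[[0,0,0],0]]' >/dev/null; python3 go.py
python3 -m pendant '[[[0,0,0.7],0],[[0,0,0],0]]' >/dev/null; python3 go.py
python3 -m pendant '[[[0,0,0.7],0],[[0,0,0],0]]' >/dev/null; python3 go.py
```

```text
t 20.9 p [590.4  22.2  69.6] yaw -15.59 F [ 0.5  0.8 -0.8] M [-0.05 -0.12  0.01] w 0.4 tilt [ 5.e-04 -1.e-04 -1.e+00]
t 21.275 p [590.2  22.2  67.5] yaw -15.59 F [-0.2  0.4  1. ] M [ 0.   -0.12  0.  ] w 0.6 tilt [ 1.e-04 -0.e+00 -1.e+00]
t 21.525 p [590.3  22.2  67.1] yaw -15.6 F [-1.  -0.5  4. ] M [-0.02  0.03 -0.01] w 0.5 tilt [ 3.e-04 -1.e-04 -1.e+00]
t 21.775 p [590.3  22.2  67.1] yaw -15.59 F [-1.7  0.2  8.3] M [-0.02  0.27  0.02] w 0.1 tilt [ 5.e-04 -1.e-04 -1.e+00]
```

```bash
python3 -m pendant '[[[0,0,0.7],0],[[0,0,0],0]]' >/dev/null; python3 go.py
python3 -m pendant '[[[0,0,0.7],0],[[0,0,0],0]]' >/dev/null; python3 go.py
python3 -m pendant '[[[0,0,0.4],0],[[0,0,0],0]]' >/dev/null; python3 go.py
```

```text
t 22.025 p [590.3  22.2  67. ] yaw -15.58 F [-2.6  0.3 12.8] M [-0.    0.4   0.02] w 0.3 tilt [ 7.e-04 -2.e-04 -1.e+00]
t 22.275 p [590.3  22.2  66.9] yaw -15.58 F [-3.9  0.2 15.5] M [ 0.01  0.55 -0.01] w 0.3 tilt [ 8.e-04 -3.e-04 -1.e+00]
t 22.525 p [590.4  22.2  66.9] yaw -15.58 F [-3.7  0.1 17.6] M [ 0.06  0.66 -0.  ] w 0.3 tilt [ 1.e-03 -3.e-04 -1.e+00]
```

```bash
python3 -m pendant '[[[0,0,-2],0],[[0,0,-15],0],[[0,0,-30],0],[[0,0,-40],0],[[0,0,-40],0],[[0,0,-30],0],[[0,0,0],0],[[0,0,0],0]]' >/dev/null; python3 go.py
python3 - <<'E'
from h import *
from rig import camera
s=camera("scene")["pixels"]
cv2.imwrite("pics/sc4.png",np.clip(cv2.resize(s[190:235,306:366],None,fx=12,fy=12,interpolation=cv2.INTER_CUBIC)*2.2,0,255).astype(np.uint8))
E
```

```text
t 23.525 p [589.5  22.3 220.5] yaw -15.6 F [ 0.1 -1.   0.4] M [ 0.03 -0.12 -0.  ] w -0.0 tilt [-1.5e-03  2.0e-04 -1.0e+00]
```

View pics/sc4.png

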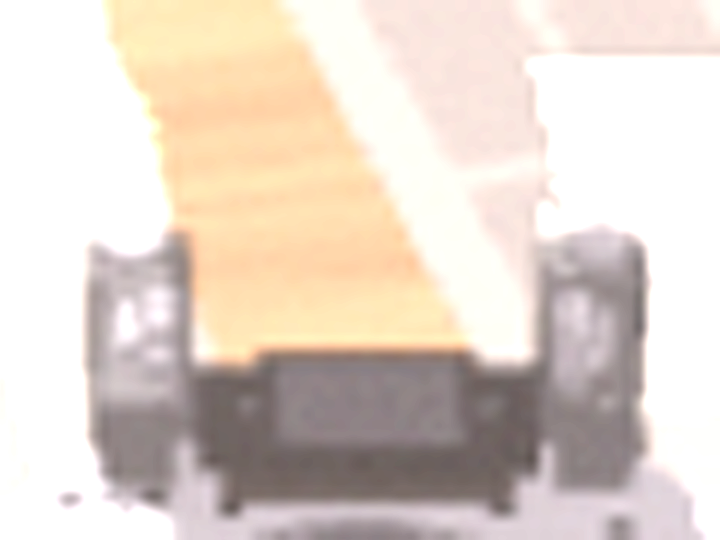

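The pad is seated flat between the arms, unchanged, and the gripper is clear. Handing in.

```bash
python3 -c "
from rig import order
print(order.hand_in())"
```

```text
the job is handed in; nothing more can be done
None
```

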